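Start the jar reader and hold the marked reagent jar at its window

TASK

Set the jar reader going by pressing the yellow, then the blue, then the green key of the key box, each all the way down and let up again before the next, and never the red one. Then turn the reagent carousel by its turquoise grip bar until the orange-lidded jar stands squarely in front of the reader's window and hold it still there: the carousel springs back when let go, so finish while still holding the bar. Keep all the jars upright in their wells and leave the sprayer, padlock and beaker where they are.

Things in the scene. Friction and masses are not known exactly. Their poses are not given: they have to be found in the camera images.
- handle (a point): turquoise grip bar of the carousel (called turntable_c0 in the rules): 80 mm long along its x, 14 mm wide along its y, 30 mm high along its z (vertical). The point is the bar's centre, 132 mm above the bench, exactly on the carousel's upright axis. The bar is fixed to the turntable and turns with it; its underside (117 mm) is 25 mm above the tops of the jars, so it can be pinched from above across its width
- turntable (a joint): angle of the turntable (rad): 0 where its spring rests, positive anticlockwise seen from above, stops at -1.6 and 1.6. A centring spring of 0.08 N m per rad (light damping) pulls it back to 0 whenever it is let go. White disc, 240 mm across, top 32 mm above the bench, with six wells at 60 degree steps, their centres 90 mm from the axis
- jar_orange_mid (a point): centre of the marked jar: white, 47 mm in diameter and 60 mm high, with an orange lid and an orange band. It stands loose (70 to 140 g) in a 14 mm deep well of the turntable, 90 mm from the axis; the point is half-way up, 62 mm above the bench. At the start it is about 60 degrees to the left or the right of the turntable's front, so 0.8 to 1.35 rad of turning brings it to the window
- window (a point): middle of the dark reading window (24 mm wide, 38 mm high) on the face of the jar reader, a white box 50 x 70 mm and 100 mm high that is fixed just outside the turntable on the robot's side, with a black arrow on its top. x points level from the window to the carousel's axis, 130 mm away; y is level along the face; z is up. A jar in front of the window has its centre 40 mm from this point, on the line to the axis
- jar_b_mid (a point): centre of a plain jar: the same white jar with a black lid and a paper band, loose in another well of the turntable
- jar_c_mid (a point): centre of a plain jar: the same white jar with a black lid and a paper band, loose in another well of the turntable
- jar_d_mid (a point): centre of a plain jar: the same white jar with a black lid and a paper band, loose in another well of the turntable
- jar_e_mid (a point): centre of a plain jar: the same white jar with a black lid and a paper band, loose in another well of the turntable
- jar_f_mid (a point): centre of a plain jar: the same white jar with a black lid and a paper band, loose in another well of the turntable
- key_yellow (a joint): travel of the yellow key (m): 0 up, 0.006 fully down; springs back up; about 1.5 N starts it and 5 N takes it fully down
- key_yellow_top (a point): centre of the top of the yellow push key, a round cap 28 mm across, 52 mm above the bench, pressed straight down; its black collar (44 mm across) ends 10 mm lower. The four keys stand in a row at 52 mm spacing on a flat key box (90 x 230 mm, 30 mm high, fixed), in an order that differs each time
- key_blue (a joint): travel of the blue key (m): 0 up, 0.006 fully down; springs back up; about 1.5 N starts it and 5 N takes it fully down
- key_blue_top (a point): centre of the top of the blue push key, a round cap 28 mm across, 52 mm above the bench, pressed straight down; its black collar (44 mm across) ends 10 mm lower. The four keys stand in a row at 52 mm spacing on a flat key box (90 x 230 mm, 30 mm high, fixed), in an order that differs each time
- key_green (a joint): travel of the green key (m): 0 up, 0.006 fully down; springs back up; about 1.5 N starts it and 5 N takes it fully down
- key_green_top (a point): centre of the top of the green push key, a round cap 28 mm across, 52 mm above the bench, pressed straight down; its black collar (44 mm across) ends 10 mm lower. The four keys stand in a row at 52 mm spacing on a flat key box (90 x 230 mm, 30 mm high, fixed), in an order that differs each time
- key_red (a joint): travel of the red key (m): 0 up, 0.006 fully down; springs back up; about 1.5 N starts it and 5 N takes it fully down
- key_red_top (a point): centre of the top of the red push key, a round cap 28 mm across, 52 mm above the bench, pressed straight down; its black collar (44 mm across) ends 10 mm lower. The four keys stand in a row at 52 mm spacing on a flat key box (90 x 230 mm, 30 mm high, fixed), in an order that differs each time
- sprayer_mid (a point): bystander: turquoise pump sprayer, 100 mm across and 217 mm high, loose; the point is on its axis 100 mm up
- padlock_mid (a point): bystander: brass padlock lying flat, 34 x 42 x 18 mm with a steel shackle along its x, loose; the point is the middle of its body
- beaker_mid (a point): bystander: glass beaker, 68 mm across and 85 mm high, loose; the point is half-way up

How it is judged:
By the outcome, as a careful person would: the job done as asked, in the order asked, and still so for the second after the job is handed in, while the arm keeps its last pose, push and grip.
It also fails if it takes over 56 s, if anything falls off the work surface, if the arm or the gripper's body presses on something with over 40 N, if the wrist force passes 120 N, or if a joint passes its speed limit or range.

ROBOT

A 6-joint arm with a two-finger parallel gripper is mounted at the origin on the work surface. World frame = base frame: x ahead of the robot, y to its left, z up, the work surface at z = 0. Lengths are in mm, angles in rad, forces in N, time in s.
With the tool pointing down it reaches from about 275 to 750 mm from the base axis. Payload 10.2 kg.
Tool frame: the origin (TCP) lies at the very end of the fingers, on their centre line; the grasp point (between the pads) lies 19 mm behind it; z points along the fingers, x is the direction in which the jaws open and shut, and the axes are right-handed (so a half turn about z gives the same grasp; the last joint's range is limited). The gripper opens to 85 mm and grips with 20 to 120 N. Pads are 22 mm wide; open, the fingers measure 114 mm over their backs; the gripper's body (76 mm by 85 mm) begins 54 mm behind the grasp point. The pads swing forward as they close: fully open they stand 13 mm farther back than shut.
Start: joints at [-0.223, 0.313, 1.498, -0, 1.331, -0.223], TCP at [525.006, -0.013, 231.294] pointing down, gripper open.
Joint ranges: [-2.94, 2.94], [-0.97, 2.17], [0.19, 2.56], [-1.23, 4.37], [0.02, 3.11], [-2.88, 2.88]. Speed limits (rad/s): [2.39, 2.39, 3.01, 3.14, 3.14, 3.14].

INTERFACE

Orientations are given as a unit quaternion [w, x, y, z].
In Python, from rig import ctrl, cams gives the robot as it stands.
- The arm moves only by the tool play_rows, never from a script. Its argument "steps" is a list of rows, each a list of 2 entries, a list of its own where there are three numbers: the shift along the tool's x, y, z normalised to -1 to 1, where 1 is 0.75 m, then the turn, a rotation vector about the tool's x, y, z normalised to -1 to 1, where 1 is 45 degrees. A call has 1 to 20 rows; each row shifts and turns the commanded pose from where the row before left it, along the tool's axes as they then stand; what a row does not reach is not made up. A row lasts 1/10 s, in which the tool goes at most 50 mm and 8.59 degrees, less where a joint would pass 70% of its speed; a pose out of reach is approached as far as the arm can. A call with a number of a shift or a turn outside -1 to 1 is refused whole. A call with a gripper value outside its range is refused whole. "grip" is the closure, from 0 (fully open) to 1 (shut), set as the call begins (left out, the last holds). The fingers move at their own pace and stop on an object; "squeeze" is the grip in N (left out, the last holds). Time passes only in rows, so rows that do not move let the fingers close. It gives the time, the measured TCP pose, the force and the opening at its end, in the units of the state.
- ctrl.sense(): the state, without advancing time (a new reading comes with each control period).
- cams.capture(name): name is "scene" or "side" or "wrist"; returns the picture (400x640x3 uint8, red, green, blue); there is no depth.
- cams.camera_info(name): a dict with "fx", "fy", "cx", "cy" (pixels), "xyz" and "attitude" of the camera in the world. Camera axes: x right, y up, looking along -z (the intrinsics and any distortion apply to the point x, -y, -z); pixel columns grow to the right and rows downward; lengths in mm; the calibration is good to about 2 mm. A picture is of the moment at which its call begins: read the wrist's pose just before it. camera_info takes no time and is no camera call; for the wrist camera it gives the pose at the moment of the call.
- ctrl.finish_job(): hands the job in, once; it reports no verdict.
Trained networks look in the newest picture that a camera, given by its name, has taken for a name from the list of things; names that differ only in an ending like _2 or _b are one class to them, and where a whole thing is asked for, a point or a joint stands for the part that bears it (a point fixed in the world has none). Each returns a list of dicts, best first, with "p" (0 to 1); they miss things now and then, are a little off and sometimes report something else, mostly with a low value. They report only what shows in the picture. A call takes as long as a camera call.
- cams.search_frame(camera, thing): "rect" ([centre column, centre row, width, height] in pixels, round what is visible of it).
- cams.tip_of(camera, thing): "pixel" ([column, row] in pixels: a listed point, or the origin of a listed thing).
The state is a dict: "time_s": time; "joints": joint angles; "dq": joint speeds; "tau": joint torques, N m; "eef_pos": TCP position; "ee_rot": TCP orientation; "force": force on the tool from outside, world axes, zero at the start; "wrist_torque": the same for the moment, N m; "grip_width": opening from 0.0 (shut) to 1.0 (fully open).
Only numpy, scipy, OpenCV 4.12 (cv2) and the standard library are available. Lean on these libraries where they do the work, as an engineer would, in place of code of your own. Each camera call takes 0.05 s, during which the arm holds its last target.

## Working session

There is one attempt and no reset: what is moved stays moved. The work goes in short steps, Python scripts to look and compute and a tool call to move; the robot and the scene stay as the last step left them, time stands still between calls to the robot, and variables do not carry over. Pictures are saved under pics/ and viewed, and the job is handed in when it is done.

Besides the shell and the picture viewer there is one more tool, called after ">>>" as name(argument=value, ...) on one line, values as JSON. play_rows: Moves the arm, as the interface text tells. Its arguments: {"type":"object","properties":{"steps":{"type":"array"},"grip":{"type":"number"},"squeeze":{"type":"number"}},"required":["steps"]}

```bash
mkdir -p pics
python3 - <<'E'
from rig import ctrl, cams
import cv2
print(ctrl.sense())
for n in ("scene","side","wrist"):
    im=cams.capture(n); cv2.imwrite(f"pics/{n}0.png",im[:,:,::-1]); print(n,cams.camera_info(n))
    for t in ["handle","jar_orange_mid","window","key_yellow_top","key_blue_top","key_green_top","key_red_top","sprayer_mid","padlock_mid","beaker_mid"]:
        r=cams.tip_of(n,t); print(t,[(round(d['p'],2),[round(float(x)) for x in d['pixel']]) for d in r[:2]])
print(ctrl.sense()['time_s'])
E
```

```text
{'time_s': 0.0, 'joints': array([-2.23405879e-01,  3.13463959e-01,  1.49844408e+00, -1.37203096e-05,
        1.33102037e+00, -2.23443905e-01]), 'dq': array([ 5.38718191e-05,  6.11464424e-04, -4.05455096e-05,  6.34585305e-04,
        1.45425074e-04,  6.85277347e-04]), 'tau': array([-5.78409599e-04, -4.12261176e+01, -2.59742296e+01, -3.58453699e-04,
        4.11797926e-03, -1.23038126e-05]), 'eef_pos': array([5.24734952e+02, 4.14769007e-02, 2.30725307e+02]), 'ee_rot': array([-1.41485545e-04,  9.99999777e-01,  2.06468511e-05, -6.52756172e-04]), 'force': array([-0.58329036,  0.38205762,  0.62729295]), 'wrist_torque': array([0.01675033, 0.06026492, 0.06631091]), 'grip_width': 0.9989902635821728}
scene {'fx': 415.42182721142484, 'fy': 415.42182721142484, 'cx': 320.1122590630227, 'cy': 193.11526460736485, 'xyz': array([1299.90663415,  422.69436776,  986.70098196]), 'attitude': array([0.47225569, 0.1887268 , 0.31238341, 0.80235488])}
handle [(0.75, [274, 178]), (0.55, [386, 199])]
jar_orange_mid [(0.65, [366, 197])]
window [(0.9, [394, 186])]
key_yellow_top [(0.5, [468, 226]), (0.41, [244, 1
[... 684 characters left out ...]
(0.63, [324, 249])]
key_red_top [(0.63, [338, 276])]
sprayer_mid [(0.64, [418, 332])]
padlock_mid [(0.58, [390, 238])]
beaker_mid [(0.83, [235, 147])]
wrist {'fx': 341.72718341663597, 'fy': 341.72718341663597, 'cx': 322.58419393053686, 'cy': 200.45876752118338, 'xyz': array([525.10496915,  73.99124611, 374.67099753]), 'attitude': array([ 9.89020732e-01, -1.47776759e-01, -6.11051295e-05,  1.33058521e-04])}
handle [(0.3, [341, 272])]
jar_orange_mid [(0.72, [277, 14])]
window []
key_yellow_top []
key_blue_top [(0.84, [343, 312])]
key_green_top [(0.94, [339, 269])]
key_red_top [(0.8, [345, 357])]
sprayer_mid [(0.34, [275, 11])]
padlock_mid [(0.97, [525, 250])]
beaker_mid [(0.7, [342, 270])]
1.65
```

View pics/scene0.png

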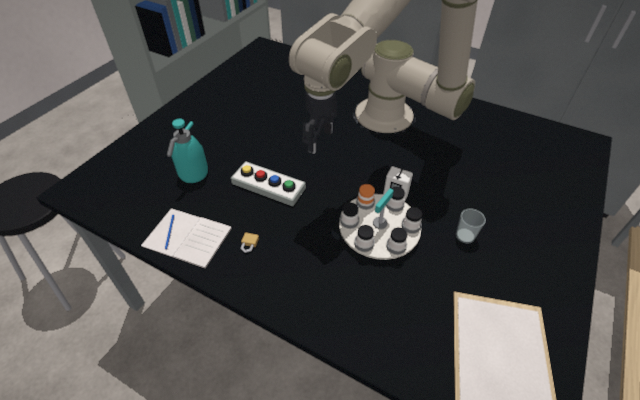

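View pics/side0.png

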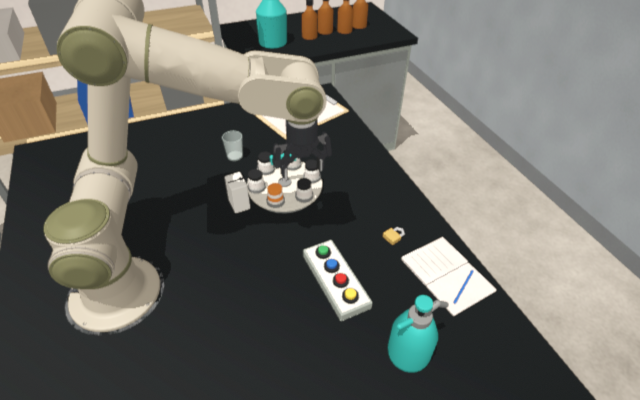

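View pics/wrist0.png

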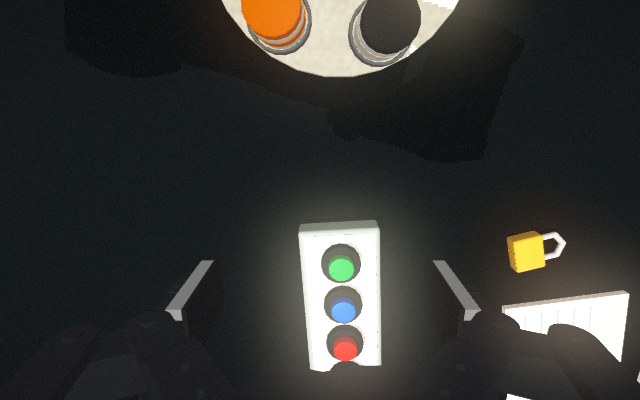

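```bash
cat > h.py <<'E'
import numpy as np
from scipy.spatial.transform import Rotation as R
def rot(q): return R.from_quat([q[1],q[2],q[3],q[0]])
def ray(i,px):
    d=np.array([(px[0]-i['cx'])/i['fx'],-(px[1]-i['cy'])/i['fy'],-1.]); return np.array(i['xyz']),rot(i['attitude']).apply(d)
def atz(i,px,z):
    o,d=ray(i,px); return o+d*(z-o[2])/d[2]
def proj(i,p):
    c=rot(i['attitude']).inv().apply(np.array(p,float)-i['xyz']); return np.array([i['cx']-i['fx']*c[0]/c[2],i['cy']+i['fy']*c[1]/c[2]])
E
python3 - <<'E'
from rig import ctrl,cams
from h import *
np.set_printoptions(precision=1,suppress=True)
I={n:cams.camera_info(n) for n in("scene","side","wrist")}
for n,t,p,z in [("side","handle",(282,159),132),("side","jar",(276,194),62),("side","Y",(352,288),52),("side","B",(330,260),52),("side","G",(324,249),52),("side","R",(338,276),52),("wrist","G",(339,269),52),("wrist","B",(343,312),52),("wrist","R",(345,357),52),
 ("scene","G",(286,184),52),("scene","B",(278,180),52),("scene","R",(260,172),52),("scene","window",(394,186),60),("scene","handle",(386,199),132),("scene","jar",(366,197),62)]:
    print(n,t,atz(I[n],p,z))
E
```

```text
side handle [534.6 206.7 132. ]
side jar [488.8 137.9  62. ]
side Y [ 561.2 -248.1   52. ]
side B [ 544.8 -146.3   52. ]
side G [ 544.5 -105.8   52. ]
side R [ 543.5 -201.5   52. ]
wrist G [ 542.4 -100.    52. ]
wrist B [ 547.6 -152.6   52. ]
wrist R [ 550.9 -212.6   52. ]
scene G [ 556.2 -100.7   52. ]
scene B [ 553.7 -132.1   52. ]
scene R [ 551.6 -202.    52. ]
scene window [406.5 199.7  60. ]
scene handle [533.4 216.4 132. ]
scene jar [492.6 143.8  62. ]
```

The scene view shows the key box in the order green, blue, red, yellow towards -y. The carousel is at about (535, 210), with the reader on the robot's side and the orange jar to its right. Next I'll refine these from colour.

```bash
cat > seg.py <<'E'
import cv2,numpy as np
H={'Y':[(20,35)],'B':[(100,125)],'G':[(50,85)],'R':[(0,8),(172,180)],'T':[(80,97)],'O':[(5,18)]}
def seg(im,c,box=None,smin=120,vmin=50):
    h=cv2.cvtColor(im,cv2.COLOR_RGB2HSV); m=np.zeros(im.shape[:2],np.uint8)
    for a,b in H[c]: m|=cv2.inRange(h,(a,smin,vmin),(b,255,255))
    if box:
        k=np.zeros_like(m); k[box[1]:box[3],box[0]:box[2]]=1; m=m*k
    n,l,s,ce=cv2.connectedComponentsWithStats(m)
    if n<2: return None
    i=1+np.argmax(s[1:,4]); return ce[i],s[i],l==i
E
python3 - <<'E'
from rig import ctrl,cams
from h import *
from seg import *
np.set_printoptions(precision=1,suppress=True)
I={n:cams.camera_info(n) for n in("scene","side","wrist")}
im={n:cv2.imread(f"pics/{n}0.png")[:,:,::-1].copy() for n in I}
bx={"scene":(225,155,310,205),"side":(300,235,375,320),"wrist":(295,215,385,375)}
for n in I:
  for c in "GBRY":
    r=seg(im[n],c,bx[n])
    if r is not None: print(n,c,r[0],r[1],atz(I[n],r[0],49))
for n,b in (("scene",(360,180,410,220)),("side",(255,140,310,175))):
    r=seg(im[n],'T',b,80,40); print(n,'T',r[0],r[1],atz(I[n],r[0],132))
E
python3 - <<'E'
import cv2
a=cv2.imread("pics/scene0.png")[150:280,220:500]; b=cv2.imread("pics/side0.png")[130:330,210:390]
cv2.imwrite("pics/a1.png",cv2.resize(a,None,fx=2.8,fy=2.8,interpolation=2)); cv2.imwrite("pics/b1.png",cv2.resize(b,None,fx=3,fy=3,interpolation=2))
E
```

```text
scene G [288.4 183.8] [284 181   9   7  46] [549.3 -96.5  49. ]
scene B [274.1 178.7] [270 175   9   8  56] [ 552.6 -147.8   49. ]
scene R [260.1 173.9] [256 170   9   8  56] [ 556.2 -198.7   49. ]
scene Y [246.2 169. ] [242 166   9   7  53] [ 559.5 -250.8   49. ]
side G [322.8 250. ] [318 246  11   9  74] [ 541.  -105.6   49. ]
side B [331.2 263.8] [326 259  12  10  88] [ 543.7 -157.1   49. ]
side R [340.4 278.2] [335 273  12  11 101] [ 547.3 -208.2   49. ]
side Y [350.  293.9] [344 289  13  11 116] [ 550.2 -260.3   49. ]
wrist G [340.8 269.5] [329 259  25  22 422] [ 544.5 -102.3   49. ]
wrist B [343.1 312. ] [331 302  25  21 371] [ 547.9 -154.6   49. ]
wrist R [344.8 348.9] [334 337  23  24 451] [ 550.7 -203.9   49. ]
scene T [384.  199.9] [375 188  19  25 188] [539.4 213.  132. ]
side T [271.  158.3] [269 154   5  11  36] [504.5 222.2 132. ]
```

View pics/a1.png

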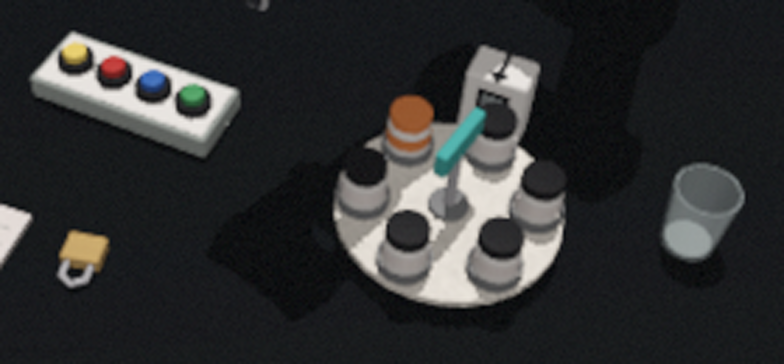

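View pics/b1.png

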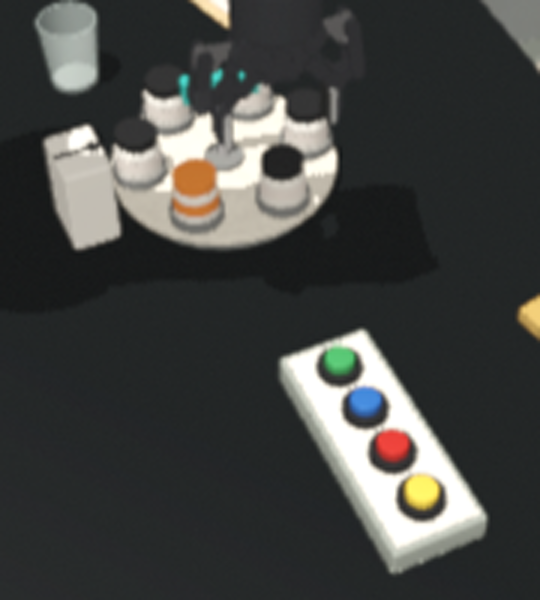

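>>> play_rows(steps=[[[0.005,0.0425,0.025],[0,0,0]],[[0.005,0.0425,0.025],[0,0,0]],[[0.005,0.0425,0.025],[0,0,0]],[[0.005,0.0425,0.025],[0,0,0]],[[0.005,0.0425,0.025],[0,0,0]],[[0.005,0.0425,0.025],[0,0,0]],[[0.005,0.0425,0.025],[0,0,0]],[[0.005,0.0425,0.025],[0,0,0]],[[0,0,0],[0,0,0]],[[0,0,0],[0,0,0]]], grip=1, squeeze=60)

```text
time_s: 2.65
eef_pos: [554.8, -255.2, 80.8]
ee_rot: [-0.0, 1.0, -0.0, -0.0]
force: [-0.5, 0.3, -0.7]
grip_width: -0.003
```

```bash
cat > look.py <<'E'
import sys
from rig import ctrl,cams
from h import *
from seg import *
np.set_printoptions(precision=2,suppress=True)
def look(n,name):
    i=cams.camera_info(n); im=cams.capture(n); cv2.imwrite(f"pics/{name}.png",im[:,:,::-1]); return i,im
def st():
    s=ctrl.sense(); print({k:np.round(s[k],2) for k in('time_s','eef_pos','ee_rot','force','wrist_torque','grip_width')}); return s
E
python3 - <<'E'
from look import *
st()
for n in("wrist","scene","side"):
  i,im=look(n,n+"1")
  for c in "GBRY":
    r=seg(im,c,None if n=="wrist" else {"scene":(225,155,310,205),"side":(300,235,375,320)}[n])
    if r is not None: print(n,c,r[0],r[1],atz(i,r[0],49))
E
```

```text
{'time_s': np.float64(2.65), 'eef_pos': array([ 554.79, -255.18,   80.83]), 'ee_rot': array([-0.,  1., -0., -0.]), 'force': array([-0.54,  0.31, -0.71]), 'wrist_torque': array([ 0.01, -0.  ,  0.05]), 'grip_width': np.float64(-0.0)}
wrist B [307.15  31.45] [ 278    0   60   65 3042] [ 547.76 -152.39   49.  ]
wrist R [314.75 143.41] [ 288  116   54   55 2318] [ 550.92 -204.3    49.  ]
wrist Y [320.72 232.21] [ 296  211   51   47 1607] [ 553.86 -253.05   49.  ]
scene G [288.33 183.98] [284 181   9   7  54] [550.21 -96.07  49.  ]
scene B [274. 179.] [270 176   9   7  57] [ 553.75 -147.31   49.  ]
scene R [260.07 174.04] [256 171   9   7  56] [ 556.79 -198.53   49.  ]
scene Y [246.46 169.04] [242 166  10   7  56] [ 559.26 -250.1    49.  ]
side G [322.59 250.03] [318 246  10   9  74] [ 540.55 -105.44   49.  ]
side B [329.95 261.74] [326 259  10   8  42] [ 543.38 -149.49   49.  ]
side R [339.5  280.33] [335 277  11   7  52] [ 542.55 -213.32   49.  ]
side Y [350.09 293.64] [344 288  13  12 122] [ 550.67 -259.7    49.  ]
```

View pics/wrist1.png

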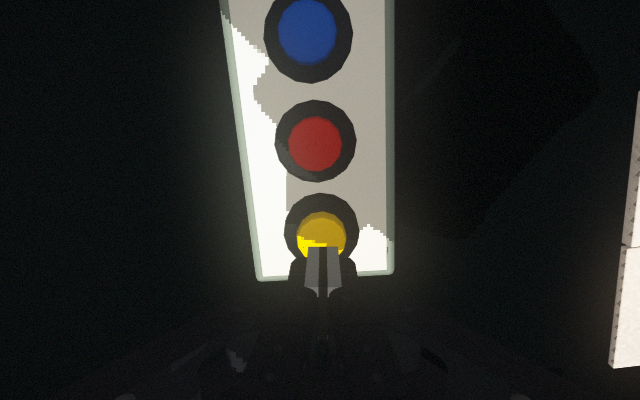

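View pics/side1.png

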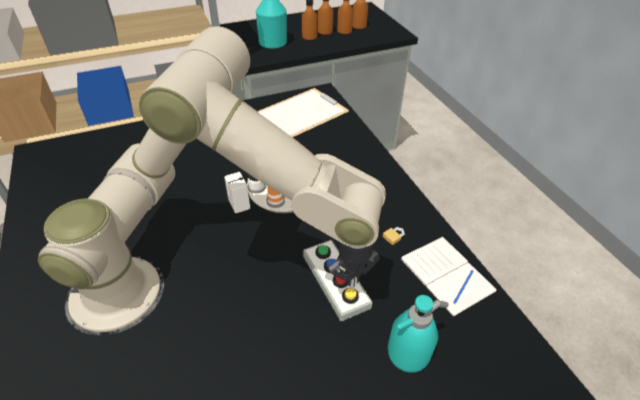

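>>> play_rows(steps=[[[0,0,0.0125],[0,0,0]],[[0,0,0.0125],[0,0,0]],[[0,0,0.0125],[0,0,0]],[[0,0,0.0027],[0,0,0]],[[0,0,0.0027],[0,0,0]],[[0,0,0.0027],[0,0,0]],[[0,0,0],[0,0,0]]])

```text
time_s: 3.5
eef_pos: [555.0, -254.9, 47.2]
ee_rot: [-0.0, 1.0, 0.0, -0.0]
force: [-1.9, 2.9, 3.8]
grip_width: 0.0
```

>>> play_rows(steps=[[[0,0,0.0015],[0,0,0]],[[0,0,0],[0,0,0]]])

```text
time_s: 3.7
eef_pos: [555.1, -255.0, 46.2]
ee_rot: [0.0, 1.0, -0.0, 0.0]
force: [-1.7, 2.1, 3.7]
grip_width: 0.004
```

>>> play_rows(steps=[[[0,0,0.0015],[0,0,0]],[[0,0,0],[0,0,0]]])

```text
time_s: 3.9
eef_pos: [555.2, -255.1, 46.0]
ee_rot: [0.0, 1.0, 0.0, 0.0]
force: [-3.7, 4.3, 12.5]
grip_width: -0.001
```

>>> play_rows(steps=[[[0,0,-0.0175],[0,0,0]],[[0,0,-0.0175],[0,0,0]],[[-0.0022,-0.034,0],[0,0,0]],[[-0.0022,-0.034,0],[0,0,0]],[[-0.0022,-0.034,0],[0,0,0]],[[-0.0022,-0.034,0],[0,0,0]],[[0,0,0],[0,0,0]],[[0,0,0],[0,0,0]]])

```text
time_s: 4.7
eef_pos: [548.8, -153.2, 71.8]
ee_rot: [0.0, 1.0, 0.0, 0.0]
force: [0.5, -1.1, 0.7]
grip_width: 0.0
```

Run:
```python
from look import *
st()
for n in("wrist",):
  i,im=look(n,n+"2")
  for c in "GBRY":
    r=seg(im,c)
    if r is not None: print(n,c,r[0],r[1],atz(i,r[0],49))
i,im=look("scene","scene2")
for c in "GBRY":
    r=seg(im,c,(225,155,310,205))
    if r is not None: print(c,r[0],r[1])
```

```text
{'time_s': np.float64(4.7), 'eef_pos': array([ 548.77, -153.18,   71.76]), 'ee_rot': array([0., 1., 0., 0.]), 'force': array([ 0.48, -1.06,  0.73]), 'wrist_torque': array([-0.05,  0.01,  0.01]), 'grip_width': np.float64(0.0)}
wrist G [314.21 142.41] [ 286  114   57   58 2462] [ 544.83 -100.65   49.  ]
wrist B [320.73 235.17] [ 295  214   52   44 1412] [ 547.95 -149.03   49.  ]
wrist R [322.89 343.53] [318 339  11  10  96] [ 549.17 -217.24   49.  ]
G [288.42 183.98] [284 181  10   7  55]
B [274.16 178.86] [270 175   9   8  57]
R [260.05 173.87] [256 170   9   8  55]
Y [246.25 169.  ] [242 166   9   7  53]
```

View pics/wrist2.png

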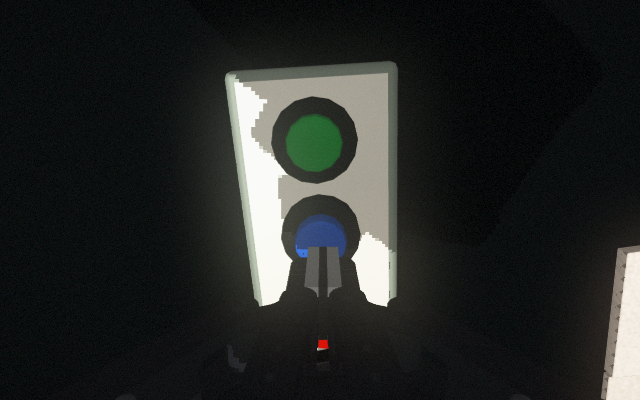

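The fingertips are over blue, with green ahead at (314,142), and yellow is back at its starting pixel position. Pressing blue.

>>> play_rows(steps=[[[0,0,0.0115],[0,0,0]],[[0,0,0.0115],[0,0,0]],[[0,0,0.003],[0,0,0]],[[0,0,0.003],[0,0,0]],[[0,0,0.003],[0,0,0]],[[0,0,0.003],[0,0,0]],[[0,0,0],[0,0,0]],[[0,0,0],[0,0,0]]])

```text
time_s: 5.6
eef_pos: [548.4, -153.2, 45.9]
ee_rot: [0.0, 1.0, 0.0, 0.0]
force: [-6.5, 0.0, 11.9]
grip_width: 0.0
```

Blue has bottomed at 45.9 mm with 12 N. Next I'll raise and go to green at (544.8, -101.5).

>>> play_rows(steps=[[[0,0,-0.0175],[0,0,0]],[[0,0,-0.0175],[0,0,0]],[[-0.0022,-0.0345,0],[0,0,0]],[[-0.0022,-0.0345,0],[0,0,0]],[[0,0,0],[0,0,0]],[[0,0,0],[0,0,0]],[[0,0,0.0115],[0,0,0]],[[0,0,0.0115],[0,0,0]],[[0,0,0.003],[0,0,0]],[[0,0,0.003],[0,0,0]],[[0,0,0.003],[0,0,0]],[[0,0,0.003],[0,0,0]],[[0,0,0],[0,0,0]],[[0,0,0],[0,0,0]]])

```text
time_s: 7.0
eef_pos: [545.1, -101.6, 45.9]
ee_rot: [0.0, 1.0, 0.0, 0.0]
force: [-6.4, -0.9, 12.5]
grip_width: -0.003
```

>>> play_rows(steps=[[[0,0,-0.05],[0,0,0]],[[0,0,-0.06],[0,0,0]],[[0,0,-0.06],[0,0,0]],[[0,0,-0.06],[0,0,0]],[[0,0,-0.06],[0,0,0]],[[-0.001,-0.054,0],[0,0,0]],[[-0.001,-0.054,0],[0,0,0]],[[-0.001,-0.054,0],[0,0,0]],[[-0.001,-0.054,0],[0,0,0]],[[0,0,0],[0,0,0]],[[0,0,0],[0,0,0]]], grip=0)

```text
time_s: 8.1
eef_pos: [542.1, 61.3, 262.2]
ee_rot: [-0.0, 1.0, 0.001, 0.0]
force: [-1.6, -0.3, 0.5]
grip_width: 1.005
```

Run:
```python
from look import *
st()
for n in("wrist","scene","side"):
  i,im=look(n,n+"3")
  for t in ["handle","jar_orange_mid","window","turntable","jar_b_mid"]:
    print(n,t,[(round(d['p'],2),[round(float(x)) for x in d['pixel']]) for d in cams.tip_of(n,t)[:6]])
  for c in "OT":
    r=seg(im,c,None if n=="wrist" else {"scene":(330,170,430,260),"side":(215,125,330,215)}[n],80,40)
    if r is not None: print(n,c,r[0],r[1],atz(i,r[0],132 if c=='T' else 92))
  if n=="scene":
   for c in "GBRY":
    r=seg(im,c,(225,155,310,205))
    if r is not None: print(c,r[0],r[1])
```

```text
{'time_s': np.float64(8.1), 'eef_pos': array([542.1 ,  61.35, 262.19]), 'ee_rot': array([-0.,  1.,  0.,  0.]), 'force': array([-1.63, -0.26,  0.5 ]), 'wrist_torque': array([-0.03,  0.02,  0.03]), 'grip_width': np.float64(1.0)}
wrist handle []
wrist jar_orange_mid [(0.91, [267, 92])]
wrist window [(0.91, [178, 13])]Traceback (most recent call last):
  File "<stdin>", line 6, in <module>
ValueError: it knows: beaker_mid, handle, jar_b_mid, jar_c_mid, jar_d_mid, jar_e_mid, jar_f_mid, jar_orange_mid, key_blue_top, key_green_top, key_red_top, key_yellow_top, padlock_mid, sprayer_mid, window
```

View pics/wrist3.png

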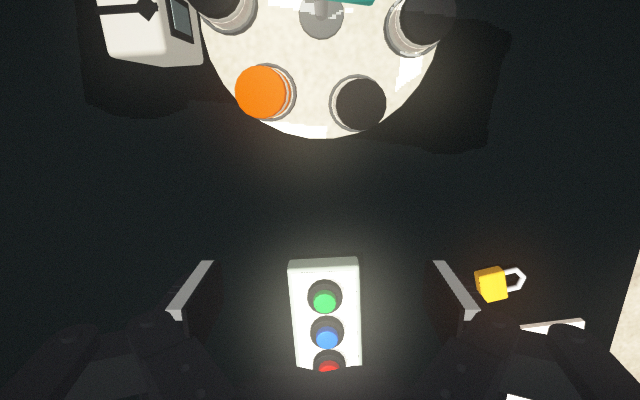

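The wrist camera looks back towards the tool, so the carousel is only half in view (orange lid at (262,92)). I'll move further to +y.

>>> play_rows(steps=[[[-0.013,-0.05,-0.013],[0,0,0]],[[-0.013,-0.05,-0.013],[0,0,0]],[[-0.013,-0.05,-0.013],[0,0,0]],[[0,0,0],[0,0,0]],[[0,0,0],[0,0,0]]])

```text
time_s: 8.8
eef_pos: [513.0, 172.9, 291.6]
ee_rot: [0.0, 1.0, 0.0, 0.0]
force: [0.0, -0.1, 0.7]
grip_width: 1.003
```

Run:
```python
from look import *
st()
for n in("wrist","scene","side"):
  i,im=look(n,n+"4"); print(i['xyz'])
  for t in ["handle","jar_orange_mid","window","jar_b_mid"]:
    print(n,t,[(round(d['p'],2),[round(float(x)) for x in d['pixel']]) for d in cams.tip_of(n,t)[:6]])
  for c in "OT":
    r=seg(im,c,None if n=="wrist" else {"scene":(330,170,430,260),"side":(215,125,330,215)}[n],80,40)
    if r is not None: print(n,c,r[0],r[1],atz(i,r[0],132 if c=='T' else 92))
  if n=="scene":
   for c in "GBRY":
    r=seg(im,c,(225,155,310,205))
    if r is not None: print(c,r[0],r[1])
```

```text
{'time_s': np.float64(8.8), 'eef_pos': array([512.99, 172.92, 291.58]), 'ee_rot': array([0., 1., 0., 0.]), 'force': array([ 0.03, -0.08,  0.7 ]), 'wrist_torque': array([-0.03, -0.02,  0.01]), 'grip_width': np.float64(1.0)}
[513.03 246.96 434.92]
wrist handle [(0.63, [354, 138])]
wrist jar_orange_mid [(0.7, [299, 198]), (0.59, [342, 365])]
wrist window [(0.58, [225, 139])]
wrist jar_b_mid [(0.92, [313, 48])]
wrist O [286.01 235.14] [ 240  185  103   90 4625] [473.61 102.75  92.  ]
wrist T [354.97 139.22] [ 308  126   95   28 1646] [541.61 210.58 132.  ]
[1299.91  422.69  986.7 ]
scene handle [(0.84, [385, 201]), (0.19, [367, 193])]
scene jar_orange_mid [(0.87, [367, 195])]
scene window [(0.56, [396, 184]), (0.49, [397, 200])]
scene jar_b_mid [(0.76, [410, 216])]
scene O [366.46 189.92] [359 183  16  15 191] [492.3  142.17  92.  ]
scene T [384.25 199.97] [375 188  19  25 179] [539.15 213.6  132.  ]
G [288.36 183.78] [284 181   9   7  45]
B [274.   178.77] [270 175   9   8  57]
R [260.12 173.91] [256 170   9   8  56]
Y [246.25 169.  ] [242 166   9   7  53]
[ 228.15 -816.73  987.88]
side handle [(0.89, [284, 158]), (0.43, [257, 182])]
side jar_orange_mid [(0.79, [274, 197])]
side window [(0.7, [242, 188]), (0.33, [303, 188])]
side jar_b_mid [(0.73, [264, 163]), (0.29, [390, 236])]
side O [274.36 188.24] [267 182  16  14 174] [483.59 132.36  92.  ]
side T [282.6  157.09] [269 151  28  14 275] [539.26 214.79 132.  ]
```

View pics/wrist4.png

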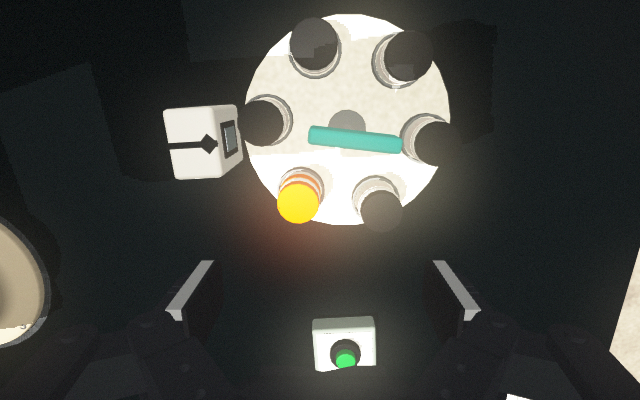

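View pics/side4.png

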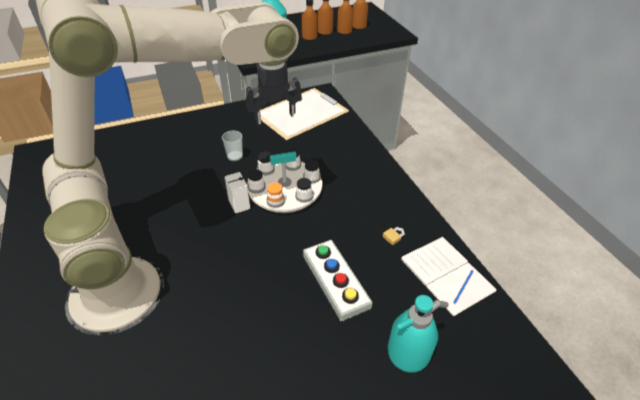

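Run:
```python
from look import *
im=cv2.imread("pics/wrist4.png"); cv2.imwrite("pics/w4z.png",cv2.resize(im[0:240,150:470],None,fx=2.5,fy=2.5,interpolation=2))
i=cams.camera_info("wrist"); rgb=im[:,:,::-1].copy()
# disc ellipse: mask of bright
g=cv2.cvtColor(im,cv2.COLOR_BGR2GRAY)
# radial edge: project circle model, optimise
from scipy.optimize import minimize
gb=cv2.GaussianBlur(g,(0,0),1.0).astype(float)
def samp(c,r,z=32):
    th=np.linspace(0,2*np.pi,180,endpoint=False)
    P=np.array([proj(i,(c[0]+r*np.cos(t),c[1]+r*np.sin(t),z)) for t in th]).astype(np.float32)
    return cv2.remap(gb.astype(np.float32),P[:,0].copy(),P[:,1].copy(),1)[:,0]
f=lambda c:-np.sum(np.clip(samp(c,116)-samp(c,123),0,100))
best=min(((f((x,y)),x,y) for x in np.arange(530,551,2) for y in np.arange(202,223,2)))
r=minimize(f,best[1:],method='Nelder-Mead'); print("axis",r.x,r.fun,best)
h=seg(rgb,'T',(290,110,420,170),80,40)[2]; ys,xs=np.nonzero(h)
W=np.array([atz(i,(x,y),147)[:2] for x,y in zip(xs,ys)]); m=W.mean(0); u,s,vt=np.linalg.svd(W-m,full_matrices=False); print("bar",m,np.degrees(np.arctan2(vt[0,1],vt[0,0])))
print('lens',np.ptp((W-m)@vt[0]),np.ptp((W-m)@vt[1]))
```

```text
axis [540.94 213.57] -11861.80078125 (np.float32(-11820.993), np.int64(540), np.int64(212))
bar [540.1  212.71] -6.8243322234581365
lens 78.57735764886448 14.99932542191914
```

View pics/w4z.png

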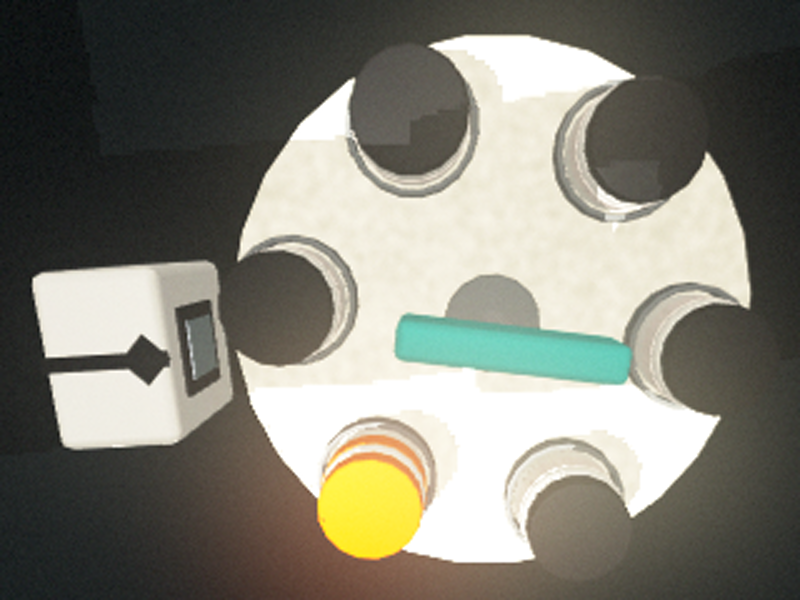

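Run:
```python
from look import *
i=cams.camera_info("wrist"); A=np.array([540.4,213.2])
q=lambda x,y,z:atz(i,(150+x/2.5,y/2.5),z)[:2]
C=[q(*c,100) for c in((33,275),(155,265),(178,443),(63,447))]; print("corners",C)
print("lens",[np.linalg.norm(C[k]-C[(k+1)%4]) for k in range(4)])
d=(C[1]-C[0])/np.linalg.norm(C[1]-C[0])+(C[2]-C[3])/np.linalg.norm(C[2]-C[3]); print("depth dir",np.degrees(np.arctan2(d[1],d[0])))
f=C[2]-C[1]; print("face dir-90",np.degrees(np.arctan2(f[1],f[0]))+90)
f=C[3]-C[0]; print("back dir-90",np.degrees(np.arctan2(f[1],f[0]))+90)
a=q(168,359,100)-q(50,364,100); print("arrow",np.degrees(np.arctan2(a[1],a[0])))
for z in(55,62,70):
    w=q(203,347,z); v=A-w; print("window",z,w,np.linalg.norm(v),np.degrees(np.arctan2(v[1],v[0])))
for n,p in (("O",(370,508)),("b",(408,109)),("c",(647,142)),("d",(282,305)),("e",(725,360)),("f",(577,527))):
    w=q(*p,92); v=w-A; print(n,w,np.linalg.norm(v),np.degrees(np.arctan2(v[1],v[0])))
m=sum(C)/4; v=A-m; print("centre",m,np.linalg.norm(v),np.degrees(np.arctan2(v[1],v[0])))
s=cams.camera_info("scene"); w=atz(s,(396,184),62)[:2]; v=A-w; print("scene window",w,np.linalg.norm(v),np.degrees(np.arctan2(v[1],v[0])))
```

```text
corners [array([361.85, 234.51]), array([408.46, 238.18]), array([411.2 , 169.25]), array([364.81, 167.59])]
lens [np.float64(46.76182914016441), np.float64(68.98546496368071), np.float64(46.423056097024244), np.float64(66.98648257912882)]
depth dir 3.277741037577076
face dir-90 2.275651081562714
back dir-90 2.5354765516432565
arrow 2.4230534797022534
window 55 [412.3  202.12] 128.57875262112938 4.941885564634563
window 62 [414.15 202.95] 126.66162444970297 4.639470221341114
window 70 [416.27 203.91] 124.47508412605309 4.282457787092113
O [487.15 139.39] 91.01084356001631 -125.8108438187379
b [504.33 293.37] 87.91549755111652 114.22518071501754
c [593.15 282.15] 86.80924880472215 52.582075366560716
d [454.36 222.85] 86.58150772207343 173.5976272997273
e [630.3  201.43] 90.66484265113777 -7.456489348823016
f [574.68 130.98] 89.08013930739386 -67.36521058778227
centre [386.58 202.39] 154.1982432914605 4.021673070921114
scene window [397.3  202.34] 143.51075133801356 4.341439402429069
```

>>> play_rows(steps=[[[0,0,0],[0,0,-0.185]],[[0,0,0],[0,0,-0.185]],[[0,0,0],[0,0,-0.185]],[[0,0,0],[0,0,-0.185]],[[0,0,0],[0,0,-0.185]],[[0,0,0],[0,0,-0.185]],[[0,0,0],[0,0,-0.185]],[[0,0,0],[0,0,-0.185]],[[0,0,0],[0,0,-0.185]],[[0,0,0],[0,0,-0.185]],[[0.01435,0.0075,0.0405],[0,0,0]],[[0.01435,0.0075,0.0405],[0,0,0]],[[0.01435,0.0075,0.0405],[0,0,0]],[[0.01435,0.0075,0.0405],[0,0,0]],[[0,0,0],[0,0,0]],[[0,0,0],[0,0,0]]])

```text
time_s: 11.15
eef_pos: [540.3, 213.2, 170.8]
ee_rot: [0.0, 0.747, 0.664, -0.0]
force: [0.9, 0.6, 0.6]
grip_width: 1.003
```

Run:
```python
from look import *
s=st(); x=rot(s['ee_rot']).apply([1,0,0]); print(np.degrees(np.arctan2(x[1],x[0])),s['joints'])
i,im=look("wrist","wrist5"); look("side","side5")
h=seg(im,'T',None,80,40); print(h[1]); ys,xs=np.nonzero(h[2])
W=np.array([atz(i,(a,b),147)[:2] for a,b in zip(xs,ys)]); m=W.mean(0); u,q,vt=np.linalg.svd(W-m,full_matrices=False); print("bar",m,np.degrees(np.arctan2(vt[0,1],vt[0,0])),np.ptp((W-m)@vt[0]),np.ptp((W-m)@vt[1]))
```

```text
{'time_s': np.float64(11.15), 'eef_pos': array([540.34, 213.24, 170.84]), 'ee_rot': array([ 0.  ,  0.75,  0.66, -0.  ]), 'force': array([0.92, 0.59, 0.62]), 'wrist_torque': array([-0.03, -0.03, -0.04]), 'grip_width': np.float64(1.0)}
83.27064107602095 [ 0.17  0.49  1.41 -0.    1.25 -1.28]
[ 306  161   27  146 3654]
bar [536.28 211.67] -6.738967436262065 82.77748711733142 13.800247142853907
```

View pics/wrist5.png

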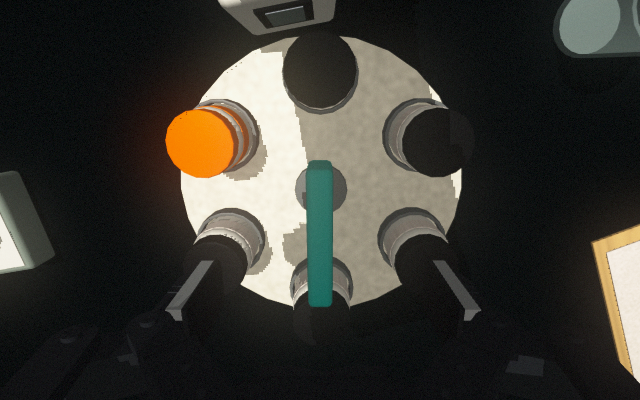

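The bar is centred between the open fingers (columns 306–333, tool centre line at 322). I'll descend and close.

>>> play_rows(steps=[[[0,0,0.026],[0,0,0]],[[0,0,0.026],[0,0,0]],[[0,0,0.026],[0,0,0]],[[0,0,0],[0,0,0]],[[0,0,0],[0,0,0]]])

```text
time_s: 11.75
eef_pos: [540.9, 213.2, 113.3]
ee_rot: [0.001, 0.748, 0.664, 0.001]
force: [0.3, 0.7, 0.6]
grip_width: 1.002
```

>>> play_rows(steps=[[[0,0,0],[0,0,0]],[[0,0,0],[0,0,0]],[[0,0,0],[0,0,0]],[[0,0,0],[0,0,0]],[[0,0,0],[0,0,0]],[[0,0,0],[0,0,0]],[[0,0,0],[0,0,0]],[[0,0,0],[0,0,0]]], grip=1, squeeze=50)

```text
time_s: 12.55
eef_pos: [540.1, 211.6, 111.9]
ee_rot: [0.001, 0.748, 0.664, -0.001]
force: [-4.5, -11.3, 4.9]
grip_width: 0.158
```

The grip is on: opening 0.158, or 13.4 mm. The -11 N side force shows the bar sits about 1.5 mm towards -y, so I'll relieve that and then turn most of the way.

>>> play_rows(steps=[[[-0.002,0,0],[0,0,0]],[[0,0,0],[0,0,0]],[[0,0,0],[0,0,0.04]],[[0,0,0],[0,0,0.08]],[[0,0,0],[0,0,0.08]],[[0,0,0],[0,0,0.08]],[[0,0,0],[0,0,0.08]],[[0,0,0],[0,0,0.08]],[[0,0,0],[0,0,0.08]],[[0,0,0],[0,0,0.08]],[[0,0,0],[0,0,0.08]],[[0,0,0],[0,0,0.08]],[[0,0,0],[0,0,0.08]],[[0,0,0],[0,0,0.08]],[[0,0,0],[0,0,0.08]],[[0,0,0],[0,0,0.04]],[[0,0,0],[0,0,0]],[[0,0,0],[0,0,0]]])

```text
time_s: 14.35
eef_pos: [540.1, 211.6, 111.9]
ee_rot: [0.0, 0.95, 0.313, 0.0]
force: [-2.6, -2.1, 4.2]
grip_width: 0.156
```

Run:
```python
from look import *
s=st(); x=rot(s['ee_rot']).apply([1,0,0]); print(np.degrees(np.arctan2(x[1],x[0])))
i,im=look("wrist","wrist6"); look("side","side6"); _,a=look("scene","scene6")
print({n:[(round(d['p'],2),np.round(d['pixel'])) for d in cams.tip_of("wrist",n)[:2]] for n in("handle","jar_orange_mid","window")})
cv2.imwrite("pics/s6z.png",cv2.resize(a[140:280,320:480,::-1],None,fx=4,fy=4,interpolation=2))
```

```text
{'time_s': np.float64(14.35), 'eef_pos': array([540.15, 211.65, 111.94]), 'ee_rot': array([0.  , 0.95, 0.31, 0.  ]), 'force': array([-2.55, -2.12,  4.17]), 'wrist_torque': array([-0.39,  0.4 ,  0.06]), 'grip_width': np.float64(0.16)}
36.51464165539431
{'handle': [(0.97, array([323., 284.])), (0.28, array([187., 150.]))], 'jar_orange_mid': [(0.86, array([186., 152.]))], 'window': [(0.61, array([122., 102.]))]}
```

View pics/wrist6.png

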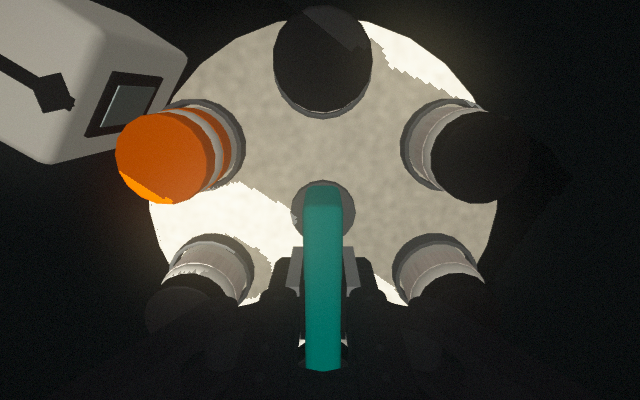

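View pics/s6z.png

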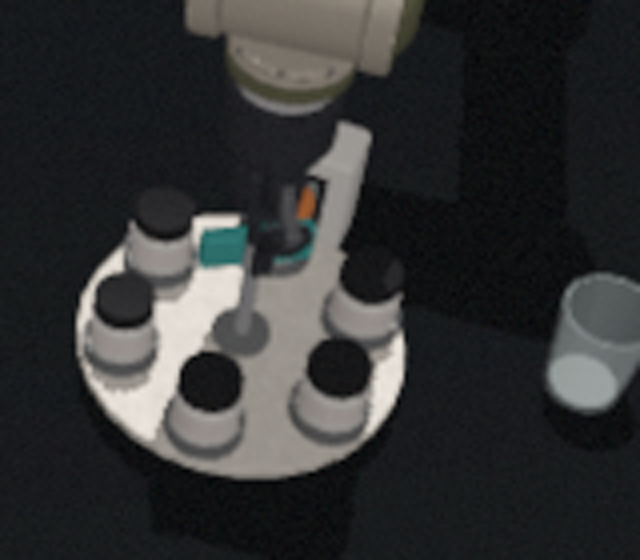

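View pics/side6.png

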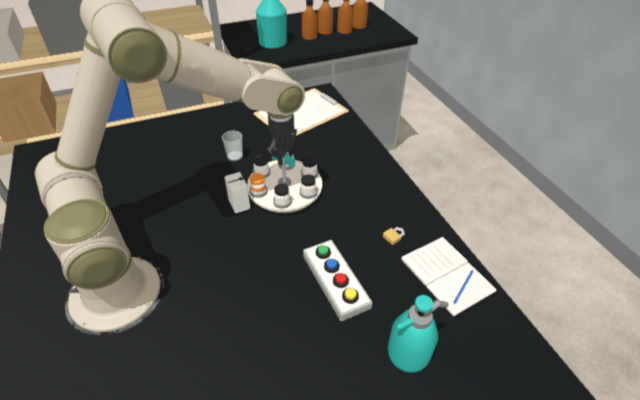

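Run:
```python
import cv2
im=cv2.imread("pics/wrist6.png"); cv2.imwrite("pics/w6z.png",cv2.resize(im[0:220,0:290],None,fx=2.7,fy=2.7,interpolation=2))
```

```text
(no output)
```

View pics/w6z.png

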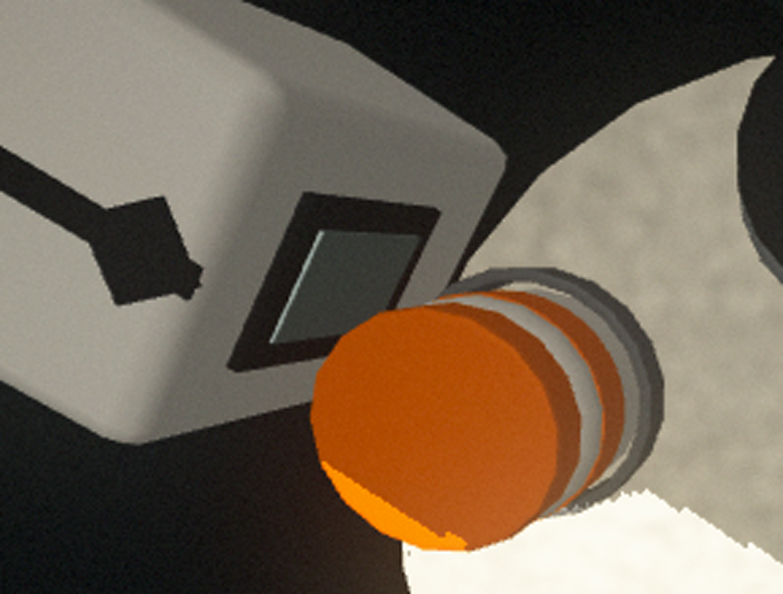

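```bash
cat > fit.py <<'E'
from look import *
from scipy.optimize import least_squares, minimize
def disc(i,im,A0):
    gb=cv2.GaussianBlur(cv2.cvtColor(im,cv2.COLOR_RGB2GRAY),(0,0),1.0).astype(np.float32)
    def samp(c,r):
        P=np.array([proj(i,(c[0]+r*np.cos(t),c[1]+r*np.sin(t),32)) for t in np.linspace(0,2*np.pi,180)]).astype(np.float32)
        return cv2.remap(gb,P[:,0].copy(),P[:,1].copy(),1)[:,0]
    f=lambda c:-np.sum(np.clip(samp(c,117)-samp(c,123),0,60))
    b=min((f((x,y)),x,y) for x in A0[0]+np.arange(-6,7,2) for y in A0[1]+np.arange(-6,7,2))
    return minimize(f,b[1:],method='Nelder-Mead').x
E
python3 - <<'E'
from fit import *
i=cams.camera_info("wrist"); im=cv2.imread("pics/wrist6.png")[:,:,::-1].copy()
A=disc(i,im,np.array([540.2,211.7])); print("disc axis",A)
z=lambda p:np.array(p)/2.7
obs=np.array([z((322,230)),z((420,234)),z((272,343))]); 
def model(p,A):
    ph,D,zc=p; d=np.array([np.cos(ph),np.sin(ph)]); n=np.array([-d[1],d[0]]); c=A-D*d
    P=[(*(c+12*n),zc+19),(*(c+12*n),zc-19),(*(c-12*n),zc+19)]
    return np.array([proj(i,q) for q in P])
for AA in (A,np.array([540.2,211.7])):
    r=least_squares(lambda p:(model(p,AA)-obs).ravel(),[0.06,130,62],x_scale=[.01,1,1]); print(np.degrees(r.x[0]),r.x[1:],r.fun)
    L=atz(i,z((435,428)),92)[:2]; v=L-AA; print("lid",L,np.linalg.norm(v),np.degrees(np.arctan2(v[1],v[0])))
    T=[atz(i,z(q),100)[:2] for q in((278,90),(138,440))]; m=sum(T)/2; v=AA-m; f=T[0]-T[1]; print("top edge",T,np.linalg.norm(v),np.degrees(np.arctan2(v[1],v[0])),np.degrees(np.arctan2(f[1],f[0]))-90)
    t=atz(i,z((200,283)),100)[:2];v=AA-t;print('arrow tip',np.linalg.norm(v),np.degrees(np.arctan2(v[1],v[0])))
E
```

```text
disc axis [539.7  213.18]
4.171313487124987 [126.28  59.94] [-0.05 -0.28 -0.02  0.18  0.08  0.11]
lid [450.54 201.58] 89.91385181606745 -172.58503756760132
top edge [array([408.2 , 236.88]), array([413.12, 173.05])] 129.3064903694173 3.6433546406062063 4.4044638319863765
arrow tip 129.40492797251238 4.3817461871439995
3.597856360295401 [127.05  59.2 ] [ 0.12 -0.09 -0.02  0.32 -0.13 -0.15]
lid [450.54 201.58] 90.22676753495664 -173.5579453466079
top edge [array([408.2 , 236.88]), array([413.12, 173.05])] 129.71530147683504 2.976820899151364 4.4044638319863765
arrow tip 129.794312975139 3.713397672000238
```

>>> play_rows(steps=[[[0,0,0],[0,0,0.03]],[[0,0,0],[0,0,0.03]],[[0,0,0],[0,0,0]],[[0,0,0],[0,0,0]],[[0,0,0],[0,0,0]]])

```text
time_s: 15.15
eef_pos: [540.2, 211.7, 112.0]
ee_rot: [0.0, 0.957, 0.291, 0.0]
force: [-1.2, -2.6, 5.7]
grip_width: 0.161
```

Run:
```python
from look import *
s=st(); x=rot(s['ee_rot']).apply([1,0,0]); print(np.degrees(np.arctan2(x[1],x[0])))
i,im=look("wrist","wrist7"); _,b=look("side","side7")
cv2.imwrite("pics/w7z.png",cv2.resize(im[0:220,0:290,::-1],None,fx=2.7,fy=2.7,interpolation=2))
cv2.imwrite("pics/b7z.png",cv2.resize(b[140:230,210:340,::-1],None,fx=6,fy=6,interpolation=2))
```

```text
{'time_s': np.float64(15.15), 'eef_pos': array([540.16, 211.66, 111.96]), 'ee_rot': array([0.  , 0.96, 0.29, 0.  ]), 'force': array([-1.21, -2.61,  5.73]), 'wrist_torque': array([-0.42,  0.33,  0.07]), 'grip_width': np.float64(0.16)}
33.81901981283033
```

View pics/w7z.png

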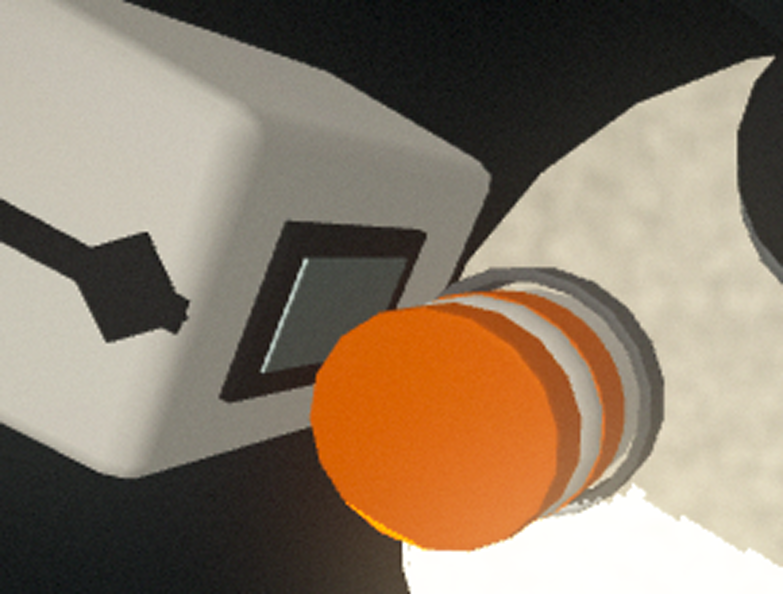

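View pics/b7z.png

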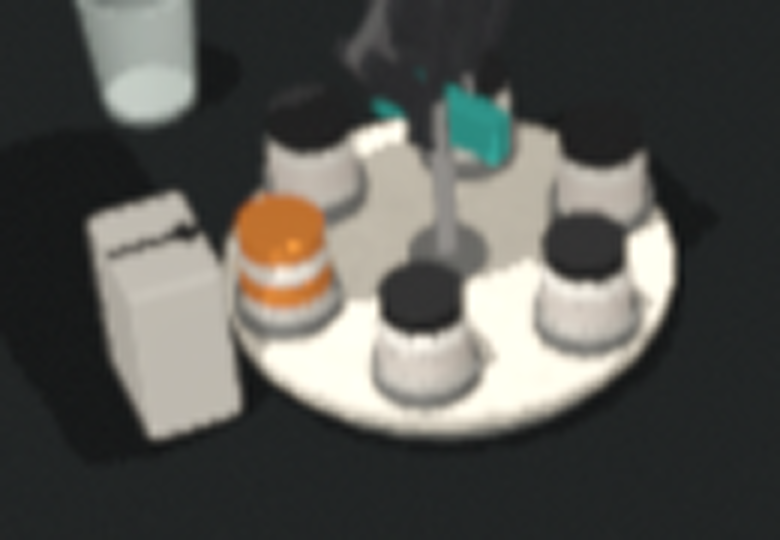

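Run:
```python
from fit import *
i=cams.camera_info("wrist"); im=cv2.imread("pics/wrist7.png")[:,:,::-1].copy()
A=disc(i,im,np.array([540.2,211.7])); print("disc axis",A)
z=lambda p:np.array(p)/2.7
ang=lambda v:np.degrees(np.arctan2(v[1],v[0]))
obs=np.array([z((305,260)),z((409,258)),z((262,373))])
def model(p,A):
    ph,D,zc=p; d=np.array([np.cos(ph),np.sin(ph)]); n=np.array([-d[1],d[0]]); c=A-D*d
    P=[(*(c+12*n),zc+19),(*(c+12*n),zc-19),(*(c-12*n),zc+19)]
    return np.array([proj(i,q) for q in P])
# orange lid outline: ellipse of top
L=atz(i,z((435,428)),92)[:2]
T=[atz(i,z(q),100)[:2] for q in((258,118),(133,475))]; m=sum(T)/2
tail=atz(i,z((0,218)),100)[:2]; tip=atz(i,z((185,317)),100)[:2]
print("lid",L,"edge mid",m,"tip",tip,"arrow dir",ang(tip-tail),"mid->lid",ang(L-m),"tip->lid",ang(L-tip),"face normal",ang(T[0]-T[1])-90)
for AA in (A,np.array([540.2,211.7])):
    r=least_squares(lambda p:(model(p,AA)-obs).ravel(),[0.06,130,62],x_scale=[.01,1,1]); ph=r.x[0]
    c=AA-r.x[1]*np.array([np.cos(ph),np.sin(ph)])
    n=np.array([-np.sin(ph),np.cos(ph)])
    print("win",c,np.degrees(ph),r.x[1:],"lid ang",ang(AA-L),np.linalg.norm(AA-L),"lateral err mm",(L-c)@n)
s=cams.camera_info("side")
q=lambda x,y,zz:atz(s,(210+x/6,140+y/6),zz)[:2]
L=q(281,226,92); C=[q(90,218,100),q(182,193,100),q(213,265,100),q(118,293,100)]; print([np.linalg.norm(C[k]-C[(k+1)%4]) for k in range(4)])
m=(C[1]+C[2])/2; b=(C[0]+C[3])/2; d=(m-b); tt=q(195,232,100); ta=q(112,253,100)
dm=q(450,275,32)
print("side lid",L,"reader front mid",m,"centre dir",ang(m-b),"front normal",ang(C[1]-C[2])-90,"arrow",ang(tt-ta),"mid->lid",ang(L-m))
```

```text
disc axis [539.55 213.13]
lid [450.2  205.82] edge mid [410.78 205.21] tip [410.46 202.95] arrow dir 3.39774934407865 mid->lid 0.8777556447698286 tip->lid 4.128082914135211 face normal 3.874034023820357
win [414.95 204.54] 3.9397608384533607 [124.9   62.36] lid ang 4.676255739556994 89.65237944848162 lateral err mm -1.1523833443592322
win [414.59 204.28] 3.3793958863038855 [125.82  61.66] lid ang 3.739822185420572 90.19273165420518 lateral err mm -0.5673649674409039
[np.float64(48.04565252178635), np.float64(58.671778322109624), np.float64(48.62249191999748), np.float64(59.60355820147661)]
side lid [448.84 196.97] reader front mid [407.35 201.37] centre dir 2.870729383938705 front normal 0.033244552094899404 arrow 0.42404533087954605 mid->lid -6.059624217652507
```

Run:
```python
from fit import *
for n,f,box in(("wrist","wrist7",None),("side","side7",(205,130,345,230)),("wrist","wrist4",None)):
    i=cams.camera_info(n); im=cv2.imread(f"pics/{f}.png")[:,:,::-1].copy()
    if f=="wrist4":
        # camera pose for TCP pose then
        i=dict(i); i['xyz']=np.array([513.03,246.96,434.92]); i['attitude']=np.array([9.89020732e-01,-1.47776759e-01,0,0])
    A=disc(i,im,np.array([540.,212.])); print(f,"disc",A)
    h=seg(im,'O',box,110,60)
    k=4 if n!="wrist" else 2
    big=cv2.resize(im[:,:,::-1],None,fx=k,fy=k,interpolation=cv2.INTER_CUBIC)
    def pl(P,c): cv2.polylines(big,[np.array([(proj(i,p)+.5)*k*8 for p in P]).astype(np.int32)],True,c,1,cv2.LINE_AA,3)
    ph=np.radians(3.7); d=np.array([np.cos(ph),np.sin(ph)]); nn=np.array([-d[1],d[0]])
    c=A-130*d
    for zz in(100,0): pl([(*(c+35*nn),zz),(*(c-35*nn),zz),(*(c-50*d-35*nn),zz),(*(c-50*d+35*nn),zz)],(0,0,255))
    pl([(*c,100),(*(c-50*d),100)],(255,0,255))
    pl([(*(c+12*nn),81),(*(c-12*nn),81),(*(c-12*nn),43),(*(c+12*nn),43)],(0,255,0))
    t=np.linspace(0,2*np.pi,60,endpoint=False)
    J=A-90*d if f!="wrist4" else A+90*np.array([np.cos(np.radians(-126.8)),np.sin(np.radians(-126.8))])
    pl([(J[0]+23.5*np.cos(a),J[1]+23.5*np.sin(a),92) for a in t],(255,0,0))
    pl([(A[0]+120*np.cos(a),A[1]+120*np.sin(a),32) for a in t],(0,255,255))
    cr={"wrist7":(0,0,390,290),"side7":(215,140,345,225),"wrist4":(150,0,470,240)}[f]
    o=big[cr[1]*k:cr[3]*k,cr[0]*k:cr[2]*k]; print(o.shape)
    cv2.imwrite(f"pics/o_{f}.png",o if f!="side7" else cv2.resize(o,None,fx=1.5,fy=1.5))
```

```text
wrist7 disc [539.53 213.09]
(580, 780, 3)
side7 disc [536.63 205.87]
(340, 520, 3)
wrist4 disc [540.08 211.33]
(480, 640, 3)
```

View pics/o_wrist7.png

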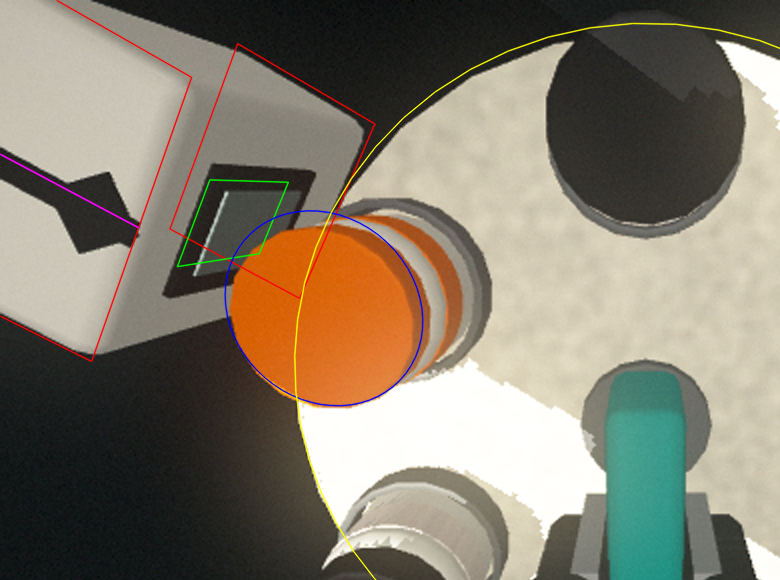

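View pics/o_side7.png

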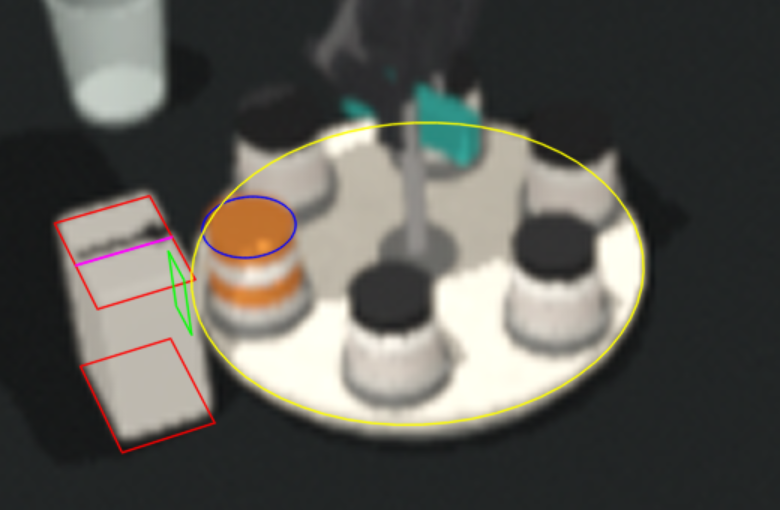

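View pics/o_wrist4.png

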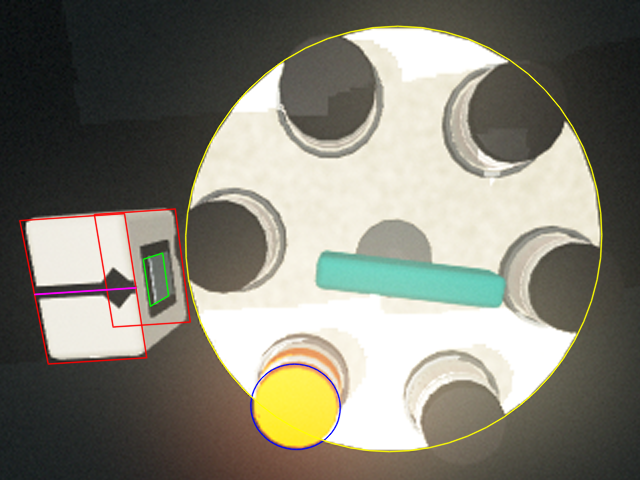

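The wrist overlays agree to within about 1 mm or 0.5°. The reader direction is 3.7°, and the jar direction from the bar and tool angles is 3.8°. I'll let it settle, confirm nothing is moving, and hand it in.

>>> play_rows(steps=[[[0,0,0],[0,0,0]],[[0,0,0],[0,0,0]],[[0,0,0],[0,0,0]],[[0,0,0],[0,0,0]],[[0,0,0],[0,0,0]]])

```text
time_s: 15.75
eef_pos: [540.1, 211.7, 112.0]
ee_rot: [0.0, 0.957, 0.291, 0.0]
force: [-1.6, -2.5, 4.8]
grip_width: 0.158
```

Run:
```python
from look import *
s=st(); x=rot(s['ee_rot']).apply([1,0,0]); print(np.degrees(np.arctan2(x[1],x[0])),s['dq'])
i,im=look("scene","scene8")
for c in "GBRY":
    r=seg(im,c,(225,155,310,205)); print(c,r[0])
_,w=look("wrist","wrist8"); print("wrist diff",np.abs(w[0:200].astype(int)-cv2.imread("pics/wrist7.png")[0:200,:,::-1]).mean())
print(ctrl.finish_job())
```

```text
{'time_s': np.float64(15.75), 'eef_pos': array([540.14, 211.68, 111.96]), 'ee_rot': array([0.  , 0.96, 0.29, 0.  ]), 'force': array([-1.57, -2.53,  4.83]), 'wrist_torque': array([-0.46,  0.41,  0.09]), 'grip_width': np.float64(0.16)}
33.818489913003134 [-0.  0. -0.  0.  0.  0.]
G [288.36 183.75]
B [274.07 178.73]
R [260.2  173.87]
Y [246.25 169.  ]
wrist diff 2.3857161458333334
the job is handed in; nothing more can be done
None
```

View pics/scene8.png

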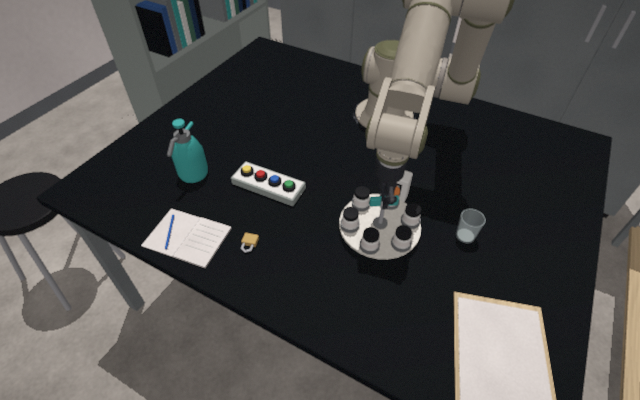

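The job is handed in at about 16 s, with the arm still gripping the bar and the orange jar in front of the reader's window.

- **Keys:** I pressed yellow, blue and green in that order, each to its stop (fingertips at about 46 mm, about 12 N), and let each up before the next. Red was not pressed, and in the last picture all four keys sit where they started.
- **Carousel:** I pinched the turquoise bar and turned it about 49.5° clockwise. The joints were at rest, and the outside force read about 6 N.
- **Aim:** Measured from the axis, the reader lies at about 3.7° and the jar at 3.8°. Single readings ranged from 3.4° to 4.7°, which puts the jar within roughly 1 mm of centre.
- **Surroundings:** The jars look upright in their wells; the orange one is mostly hidden behind the gripper in the last scene picture but stood upright in the wrist and side views. The sprayer, padlock and beaker look unmoved.

One check disagreed: reading the jar and reader from the low-resolution side camera gave a sideways offset of several mm. The outlines fitted to that picture matched poorly, so I relied on the wrist-camera and tool-angle measurements.

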